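# Set up the folding condenser stand and hold it upright

## Task

Flip the orange kickstand of the folding stand from its folded, upward position over centre until it has snapped fully down, while the mast still leans on its rest. Then take the blue handle bar on top of the mast, swing the mast up until it stands upright, and finish while still holding it upright by the handle, because it tips back if let go. Leave the two bottles and the beaker where they stand.

Things in the scene. Friction and masses are not known exactly. Their poses are not given: they have to be found in the camera images.
- stand: Fixed folding laboratory stand: beige base plate 180 mm (its x) by 300 mm (its y), 15 mm thick. Origin at table height below the mast's hinge; the plate reaches from -170 to +130 mm in its y. z up. The mast (16 mm steel rod) leans towards its -y side, where a ring carries a fixed copper pot (84 mm wide, centre 78 mm from the rod, pot top 130 mm from the hinge along the mast); the kickstand is on its +y side. Its place on the table and its yaw (within about 0.5 rad) change
- hub (a point): Point on the mast's hinge axis, 40 mm above the table; the hinge axis is the stand's x axis
- mast (a joint): Lean of the mast, rad: 0 = upright, positive = leaning towards the stand's -y side. It starts at +0.40, resting on a rubber stop, and falls back there by its weight and a return spring when let go (about 4 to 7 N at the handle raise it). With the kickstand down, the kickstand's foot meets the base plate at about 0 and stops it from going over to the other side; without it the mast could be swung past upright to -0.40
- handle: Blue handle bar on top of the mast, round, 18 mm thick, 110 mm long along the stand's x axis (which is level), with 21 mm balls at its ends. Origin at the bar's centre, 200 mm from the hinge along the mast. It turns freely on its own long axis, like a roller grip. The 16 mm mast rod runs down from its centre
- kick_pivot (a point): Point on the kickstand's pivot axis (parallel to the stand's x axis), at the end of an arm on the mast: 80 mm from the hinge along the mast and 85 mm out to the +y side
- kick_foot (a point): Centre of the kickstand's orange foot bar, round, 16 mm thick, 100 mm long, parallel to the stand's x axis, 98 mm from the kickstand's pivot; it turns freely on its own long axis, like a roller. The 12 mm thick orange leg joins it at its centre, so the bar is free to grasp 30 mm to either side of the centre; a thin spring strut runs to the leg near its pivot, on the +x side of the leg
- kickstand (a joint): Angle of the kickstand from folded, rad: 0 = folded, pointing up along the mast; it swings outward, away from the mast (over the +y side), to 3.26 = fully down against its stop. An over-centre spring drives it back to 0 when it is short of about 1.3 and snaps it on to 3.26 when it is past about 1.5 (about 1 to 2 N at the foot bar)
- bottle_red: Bystander: white bottle with red cap, 56 mm wide, 150 mm high, origin at its underside; leave it alone
- bottle_yellow: Bystander: white bottle with yellow cap, 56 mm wide, 150 mm high, origin at its underside; leave it alone
- beaker: Bystander: glass beaker, 70 mm wide, 85 mm high, origin at its underside; leave it alone

How it is judged:
By the outcome, as a careful person would: the job done as asked, in the order asked, and still so for the second after the job is handed in, while the arm keeps its last pose, push and grip.
It also fails if it takes over 51 s, if anything falls off the work surface, if the arm or the gripper's body presses on something with over 40 N, if the wrist force passes 120 N, or if a joint passes its speed limit or range.

## Robot

A 6-joint arm with a two-finger parallel gripper is mounted at the origin on the work surface. World frame = base frame: x ahead of the robot, y to its left, z up, the work surface at z = 0. Lengths are in mm, angles in rad, forces in N, time in s.
With the tool pointing down it reaches from about 350 to 850 mm from the base axis. Payload 8.1 kg.
Tool frame: the origin (TCP) lies at the very end of the fingers, on their centre line; the grasp point (between the pads) lies 19 mm behind it (robot.grasp_offset is the distance from the TCP to the grasp point, in mm); z points along the fingers, y is the direction in which the jaws open and shut (so a half turn about z gives the same grasp; the last joint's range is limited). The gripper opens to 85 mm and grips with 20 to 120 N. Pads are 22 mm wide; open, the fingers measure 114 mm over their backs; the gripper's body (76 mm by 85 mm) begins 54 mm behind the grasp point. The pads swing forward as they close: fully open they stand 13 mm farther back than shut.
Start: joints at [1.016, 0.13, 1.488, -0, 1.523, -0.085], TCP at [271.605, 535.01, 231.292] pointing down, gripper open.
Joint ranges: [-2.96, 2.96], [-0.89, 2.26], [0.02, 2.5], [-1.34, 4.48], [0, 2.73], [-2.66, 2.66]. Speed limits (rad/s): [2.39, 2.39, 2.79, 3.14, 3.14, 3.14].

## Interface

Orientations are given as [roll, pitch, yaw] about the fixed x, y, z axes, in that order (R = Rz(yaw) Ry(pitch) Rx(roll)).
In Python, from rig import robot gives the robot as it stands. The module is installed in compiled form; this text tells all that it offers.
- The arm moves only by the tool move_arm, never from a script. Its argument "targets" is a list of rows, each an object with "offset": the shift along the tool's x, y, z in m, a list of three; "angular": the turn, a rotation vector about the tool's x, y, z in rad, a list of three; "grip": the closure, from -1 (fully open) to 1 (shut). A call has 1 to 8 rows; each row is the pose to reach, as a shift and turn from the pose measured when the call began, along the tool's axes at that moment; what a row does not reach only later rows make up. A row lasts 1/10 s, in which the tool goes at most 50 mm and 8.59 degrees, less where a joint would pass 70% of its speed; a pose out of reach is approached as far as the arm can. A call with a gripper value outside its range is refused whole. The fingers move at their own pace and stop on an object; "force" is the grip in N (left out, the last holds). Time passes only in rows, so rows that repeat a pose let the fingers close. It gives the time, the measured TCP pose, the force and the opening at its end, in the units of the state.
- robot.get_state(): the state, without advancing time (a new reading comes with each control period).
- robot.read_camera(name): name is "side" or "top" or "wrist"; returns a dict with "color" (480x640x3 uint8, blue, green, red), "mtx" (3x3 intrinsics, pixels), "k1" (the pictures are not rectified: a ray, as slopes to the right and down, at radius r is drawn at 1 + k1 r^2 times it, then the intrinsics apply), "extrinsics" (4x4, takes a point from world to camera coordinates). Camera axes: x right, y up, looking along -z (the intrinsics and any distortion apply to the point x, -y, -z); pixel columns grow to the right and rows downward; lengths in mm; the calibration is good to about 2 mm. A picture is of the moment at which its call begins. There is no depth.
- robot.close_job(): hands the job in, once; it reports no verdict.
Trained networks look in the newest picture that a camera, given by its name, has taken for a name from the list of things; names that differ only in an ending like _2 or _b are one class to them, and where a whole thing is asked for, a point or a joint stands for the part that bears it (a point fixed in the world has none). Each returns a list of dicts, best first, with "score" (0 to 1); they miss things now and then, are a little off and sometimes report something else, mostly with a low value. They report only what shows in the picture. A call takes as long as a camera call.
- robot.search_frame(camera, name): "position" ([x, y, z] in mm, in the coordinates of the camera as it stood for that picture, good to about 4 mm: the middle of the surface that is visible of it).
- robot.cut_out(camera, name): "mask" (480x640 bool, what is visible of it).
The state is a dict: "clock": time; "joint_pos": joint angles; "joint_velocities": joint speeds; "joint_torque": joint torques, N m; "ee_pos": TCP position; "eef_rot": TCP orientation; "contact_force": force on the tool from outside, world axes, zero at the start; "ft_torque": the same for the moment, N m; "opening": opening from 0.0 (shut) to 1.0 (fully open).
Only numpy, scipy, OpenCV 4.12 (cv2) and the standard library are available. Lean on these libraries where they do the work, as an engineer would, in place of code of your own. Each camera call takes 0.05 s, during which the arm holds its last target. There are 200 camera calls.

## Working session

There is one attempt and no reset: what is moved stays moved. The work goes in short steps, Python scripts to look and compute and a tool call to move; the robot and the scene stay as the last step left them, time stands still between calls to the robot, and variables do not carry over. Pictures are saved under pics/ and viewed, about 8 in all and at most 12, crops included, and the job is handed in when it is done.

Besides the shell and the picture viewer there is one more tool, called after "Emit:" as name(argument=value, ...), one argument or row to a line, values as JSON. move_arm: Moves the arm, as the interface text tells. Its arguments: {"type":"object","properties":{"targets":{"type":"array","items":{"type":"object","properties":{"offset":{"type":"array","items":{"type":"number"}},"angular":{"type":"array","items":{"type":"number"}},"grip":{"type":"number"}}}},"force":{"type":"number"}},"required":["targets"]}

```bash
mkdir -p pics; cat > h.py <<'E'
import numpy as np, cv2
from scipy.spatial.transform import Rotation as R
from rig import robot
def towld(ext,p):
    e=np.array(ext); return np.linalg.inv(e)@np.r_[p,1]
def find(cam,names,img=None):
    c=robot.read_camera(cam) if img is None else img
    out={}
    for n in names:
        out[n]=[(round(d['score'],2),towld(c['extrinsics'],d['position'])[:3].round(0)) for d in robot.search_frame(cam,n)[:2]]
    return c,out
def proj(c,P):
    e=np.array(c['extrinsics']); K=np.array(c['mtx'])
    p=(e@np.r_[P,1])[:3]; x,y=p[0]/-p[2],-p[1]/-p[2]; f=1+c['k1']*(x*x+y*y)
    return np.array([K[0,0]*x*f+K[0,2],K[1,1]*y*f+K[1,2]])
E
python3 - <<'E'
from h import *
for cam in ['side','top']:
    c,o=find(cam,['stand','handle','kick_foot','kick_pivot','hub','bottle_red','bottle_yellow','beaker'])
    print(cam,c['k1'],np.linalg.inv(c['extrinsics'])[:3,3].round())
    for k,v in o.items(): print(k,v)
    cv2.imwrite(f'pics/{cam}0.png',c['color'])
s=robot.get_state(); print(s)
E
```

```text
side -0.0573421116768768 [538. 650. 594.]
stand [(0.89, array([559.,  48.,  18.]))]
handle [(0.77, array([544., -33., 228.]))]
kick_foot [(0.73, array([583.,  60., 222.]))]
kick_pivot [(0.94, array([557.,  -6., 152.]))]
hub [(0.73, array([565.,  42.,  18.]))]
bottle_red [(0.93, array([779., 160.,  82.]))]
bottle_yellow [(0.8, array([713.,   1.,  74.]))]
beaker [(0.8, array([ 658., -166.,   64.]))]
top -0.2097921723937891 [ 413.   23. 1263.]
stand [(0.94, array([556.,  10.,  13.])), (0.5, array([580.,  50., 241.]))]
handle [(0.79, array([542., -43., 229.]))]
kick_foot [(0.64, array([579.,  50., 240.]))]
kick_pivot [(0.78, array([556., -36., 130.])), (0.51, array([558.,  13.,  15.]))]
hub [(0.76, array([562.,  14.,  14.]))]
bottle_red [(0.69, array([779., 137.,  93.]))]
bottle_yellow [(0.89, array([715., -18., 101.]))]
beaker [(0.74, array([ 666., -186.,   39.]))]
{'clock': 0.9, 'joint_pos': array([ 1.01561332e+00,  1.30356138e-01,  1.48820164e+00, -1.54166257e-06,
        1.52297014e+00, -8.54141431e-02]), 'joint_velocities': array([-3.22777608e-04,  8.57949525e-04, -6.60048708e-04, -1.33929138e-03,
       -1.36197525e-05, -4.67545655e-05]), 'joint_torque': array([ 1.24609924e-03, -5.69288707e+01, -5.00880969e+01, -2.61608939e-04,
        8.06624648e-04, -1.74848100e-05]), 'ee_pos': array([271.6059267 , 535.02536128, 231.31753979]), 'eef_rot': array([3.14152828e+00, 7.05708702e-06, 2.67182387e+00]), 'contact_force': array([-0.23731191,  0.63521728,  0.30861545]), 'ft_torque': array([ 0.0130464 ,  0.06649824, -0.02685201]), 'opening': 1.002002298206278}
```

View pics/side0.png

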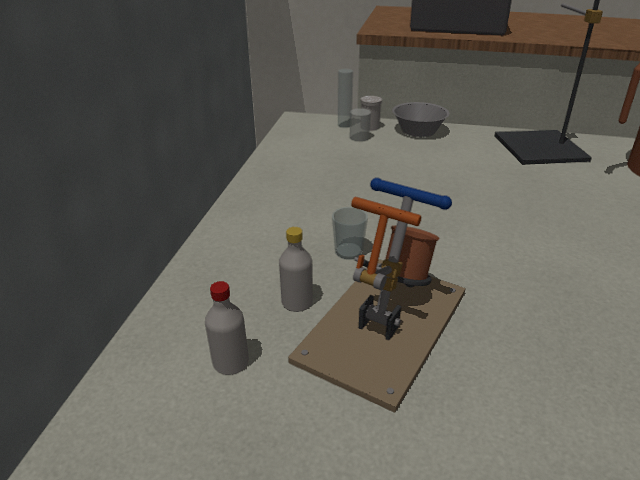

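View pics/top0.png

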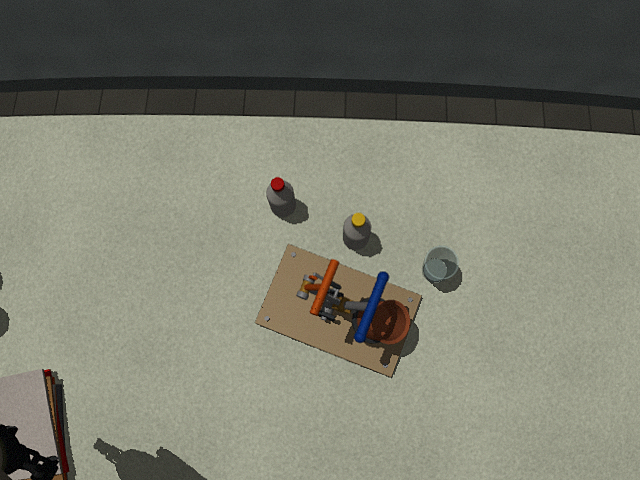

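The views show the stand with its x axis turned about -0.35 rad (top: plate corners (289,244), (421,297), (393,377), (256,323); handle (360,338)-(382,276); foot bar (315,312)-(335,262)). The kickstand is folded up and the mast leans on its rest. Next I fit the pose.

```bash
cat > fit.py <<'E'
from h import *
from scipy.optimize import least_squares
def S(p,P): # stand -> world
    x,y,w=p[:3]; c,s=np.cos(w),np.sin(w); return np.array([x+c*P[0]-s*P[1],y+s*P[0]+c*P[1],P[2]])
def M(th,P): # mast coords (x, out +y, along) -> stand
    c,s=np.cos(th),np.sin(th); return np.array([P[0],P[1]*c-P[2]*s,40+P[1]*s+P[2]*c])
def foot(th,k,x=0): return M(th,[x,85+98*np.sin(k),80+98*np.cos(k)])
def handle(th,x=0): return M(th,[x,0,200])
E
python3 - <<'E'
from fit import *
T=robot.read_camera('top');D=robot.read_camera('side')
def res(p):
    x=[]
    def a(c,P,uv): x.extend(proj(c,S(p,P))-uv)
    for P,uv in [((90,130,15),(289,244)),((90,-170,15),(421,297)),((-90,-170,15),(393,377)),((-90,130,15),(256,323))]: a(T,P,uv)
    for P,uv in [((90,130,15),(292,360)),((-90,130,15),(397,406)),((-90,-170,15),(466,291))]: a(D,P,uv)
    a(T,handle(p[3],-50),(361,337));a(T,handle(p[3],50),(382,277));a(D,handle(p[3],50),(377,184));a(D,handle(p[3],-50),(445,202))
    a(T,foot(p[3],p[4],-48),(316,311));a(T,foot(p[3],p[4],48),(335,263));a(D,foot(p[3],p[4],48),(357,203));a(D,foot(p[3],p[4],-48),(415,217))
    return x
r=least_squares(res,[560,10,-.35,.4,0],loss='soft_l1',x_scale=[10,10,.1,.1,.1]);p=r.x
print(p.round(3));print(np.array(res(p)).reshape(-1,2).round(1))
for n,P in [('hub',(0,0,40)),('handle',handle(.4)),('foot0',foot(.4,0)),('pivot',M(.4,[0,85,80])),('foot1.6',foot(.4,1.6)),('footdown',foot(.4,3.26)),('hup',handle(0))]: print(n,np.round(P),S(p,P).round(1))
E
```

```text
[ 5.72356e+02  3.31850e+01 -3.37000e-01  4.01000e-01 -2.40000e-02]
[[-1.6  0.2]
 [ 0.8 -1.2]
 [-1.6  1. ]
 [-1.8  0.9]
 [-3.9 -4.2]
 [-0.  -0.7]
 [-0.2 -4.7]
 [ 0.1 -2.2]
 [-0.3  3.7]
 [ 2.6  0.1]
 [-3.5 -1.6]
 [-1.1  3.8]
 [ 0.6 -0.2]
 [-1.6 -2. ]
 [ 4.3  2.2]]
hub [ 0  0 40] [572.4  33.2  40. ]
handle [  0. -78. 224.] [546.6 -40.3 224.2]
foot0 [  0.   9. 237.] [575.3  41.7 237. ]
pivot [  0.  47. 147.] [587.9  77.7 146.8]
foot1.6 [  0. 138. 182.] [618.1 163.9 182.3]
footdown [ 0. 74. 53.] [596.9 103.4  52.6]
hup [  0.   0. 240.] [572.4  33.2 240. ]
```

```bash
cat >> fit.py <<'E'
p=np.array([572.4,33.2,-.337])
def cmd(stand_pts,yaw=p[2]+np.pi):
    "tool-frame offsets (m) and turn for TCP at stand-frame grasp points, tool down"
    s=robot.get_state(); R0=R.from_euler('xyz',s['eef_rot']); R1=R.from_euler('xyz',[np.pi,0,yaw])
    print('t',round(s['clock'],1),'ee',s['ee_pos'].round(1),'rot',s['eef_rot'].round(3),'F',s['contact_force'].round(1),'open',round(s['opening'],3))
    print('turn',(R0.inv()*R1).as_rotvec().round(3))
    for P in stand_pts:
        W=S(p,P)-[0,0,robot.grasp_offset]; print(np.round(P),'->',(R0.inv().apply(W-s['ee_pos'])/1000).round(4))
def here():
    s=robot.get_state(); d=s['ee_pos']+[0,0,robot.grasp_offset]-[p[0],p[1],0]; c,n=np.cos(p[2]),np.sin(p[2])
    return np.array([c*d[0]+n*d[1],-n*d[0]+c*d[1],d[2]])
E
python3 -c "
from fit import *
cmd([(-30,200,330),(-30,11,330),(-30,11,237)])"
```

```text
t 1.0 ee [271.6 535.  231.3] rot [-3.142 -0.     2.672] F [0.4 0.6 0. ] open 1.002
turn [-0.    -0.    -0.133]
[-30 200 330] -> [-0.4392 -0.117  -0.08  ]
[-30  11 330] -> [-0.4642 -0.3043 -0.08  ]
[-30  11 237] -> [-0.4642 -0.3043  0.013 ]
```

Emit:
move_arm(
  targets=[
    {"offset": [-0.02, -0.01, -0.04], "angular": [0, 0, -0.03], "grip": -0.4},
    {"offset": [-0.06, -0.03, -0.07], "angular": [0, 0, -0.06], "grip": -0.4},
    {"offset": [-0.1, -0.05, -0.08], "angular": [0, 0, -0.1], "grip": -0.4},
    {"offset": [-0.14, -0.07, -0.08], "angular": [0, 0, -0.133], "grip": -0.4},
    {"offset": [-0.18, -0.09, -0.08], "angular": [0, 0, -0.133], "grip": -0.4},
    {"offset": [-0.22, -0.11, -0.08], "angular": [0, 0, -0.133], "grip": -0.4},
    {"offset": [-0.26, -0.14, -0.08], "angular": [0, 0, -0.133], "grip": -0.4},
    {"offset": [-0.3, -0.17, -0.08], "angular": [0, 0, -0.133], "grip": -0.4},
  ],
)

```text
clock: 1.8
ee_pos: [462.8, 245.9, 311.4]
eef_rot: [3.141, 0.0, 2.805]
contact_force: [0.5, -0.5, 0.8]
opening: 0.699
```

```bash
python3 -c "
from fit import *
cmd([(-30,11,330),(-30,11,237)])"
```

```text
t 1.8 ee [462.8 245.9 311.4] rot [3.141 0.    2.805] F [ 0.5 -0.5  0.8] open 0.699
turn [0.    0.    0.001]
[-30  11 330] -> [-1.437e-01 -1.536e-01  1.000e-04]
[-30  11 237] -> [-0.1437 -0.1536  0.0931]
```

Emit:
move_arm(
  targets=[
    {"offset": [-0.03, -0.032, 0], "angular": [0, 0, 0], "grip": -0.4},
    {"offset": [-0.06, -0.064, 0], "angular": [0, 0, 0], "grip": -0.4},
    {"offset": [-0.09, -0.096, 0], "angular": [0, 0, 0], "grip": -0.4},
    {"offset": [-0.12, -0.128, 0], "angular": [0, 0, 0], "grip": -0.4},
    {"offset": [-0.144, -0.154, 0], "angular": [0, 0, 0], "grip": -0.4},
    {"offset": [-0.144, -0.154, 0.02], "angular": [0, 0, 0], "grip": -0.4},
    {"offset": [-0.144, -0.154, 0.03], "angular": [0, 0, 0], "grip": -0.4},
    {"offset": [-0.144, -0.154, 0.03], "angular": [0, 0, 0], "grip": -0.4},
  ],
)

```text
clock: 2.6
ee_pos: [546.7, 53.3, 279.2]
eef_rot: [-3.141, -0.003, 2.805]
contact_force: [-0.4, -0.2, -0.4]
opening: 0.698
```

```bash
python3 -c "
from fit import *
cmd([(-30,11,237)])
c,o=find('wrist',['kick_foot','handle']); print(o)
cv2.imwrite('pics/w1.png',c['color']); d=robot.read_camera('side')['color']; cv2.imwrite('pics/s1.png',cv2.resize(d[130:350,250:500],None,fx=2.5,fy=2.5))
for x in (-50,50): print(proj(c,S(p,foot(.4,0,x))),proj(c,S(p,handle(.4,x))))"
```

```text
t 2.6 ee [546.7  53.3 279.2] rot [-3.141e+00 -3.000e-03  2.805e+00] F [-0.4 -0.2 -0.4] open 0.698
turn [-0.001 -0.003  0.001]
[-30  11 237] -> [-0.0011  0.0006  0.0609]
{'kick_foot': [(0.58, array([579.,  52., 242.]))], 'handle': [(0.78, array([525., -29., 233.]))]}
[315.94742627 235.30676576] [145.03164077 228.82325578]
[315.9663439  413.76099562] [164.86569121 398.18452321]
```

View pics/w1.png

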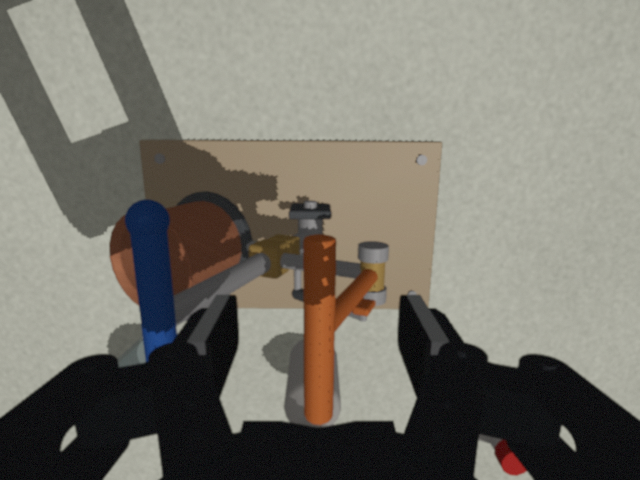

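View pics/s1.png

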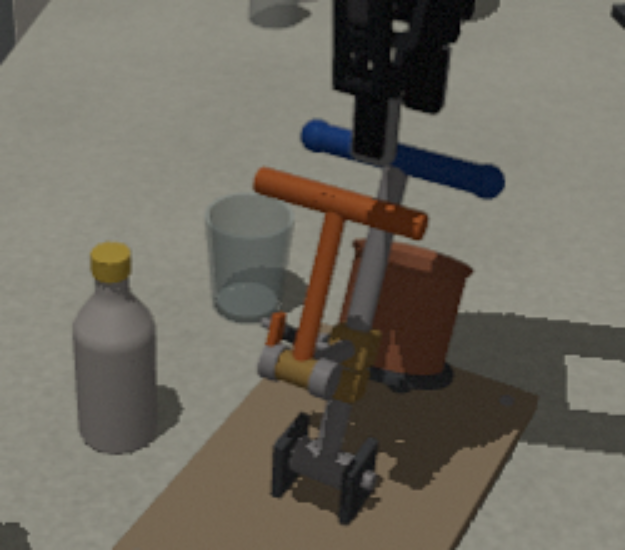

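The bar is centred between the jaws (column 319; fingers at about 235 and 400), and the handle stands clear to the left. I lower and grip.

Emit:
move_arm(
  targets=[
    {"offset": [0, 0, 0.02], "grip": -0.4},
    {"offset": [0, 0, 0.04], "grip": -0.4},
    {"offset": [0, 0, 0.06], "grip": -0.4},
    {"offset": [0, 0, 0.06], "grip": 0.2},
    {"offset": [0, 0, 0.06], "grip": 1},
    {"offset": [0, 0, 0.06], "grip": 1},
    {"offset": [0, 0, 0.06], "grip": 1},
    {"offset": [0, 0, 0.06], "grip": 1},
  ],
  force=20,
)

```text
invalid input at $.targets[0]: expected keys offset, angular, grip
```

```bash
python3 -c "
from fit import *
h=here(); print(h)
f0=foot(.4,0)
cmd([h+foot(.4,k)-f0 for k in (.2,.4,.6,.8,1,1.2,1.4,1.6,1.8,2)])"
```

```text
[-29.82940704  11.44365513 301.10975002]
t 2.8 ee [548.   53.9 282.4] rot [3.141e+00 2.000e-03 2.807e+00] F [ 0.2 -0.3 -0.5] open 0.697
turn [0.001 0.002 0.002]
[-30.  30. 307.] -> [-0.      0.0187 -0.0058]
[-30.  50. 309.] -> [-0.0001  0.0382 -0.0077]
[-30.  69. 307.] -> [-0.0001  0.0576 -0.0057]
[-30.  88. 301.] -> [-0.0002  0.0763  0.0001]
[-30. 105. 292.] -> [-0.0002  0.0935  0.0095]
[-30. 120. 279.] -> [-0.0002  0.1084  0.0221]
[-30. 132. 264.] -> [-0.0002  0.1206  0.0374]
[-30. 141. 246.] -> [-0.0002  0.1295  0.0549]
[-30. 146. 228.] -> [-0.0002  0.1347  0.0737]
[-30. 148. 208.] -> [-1.000e-04  1.361e-01  9.320e-02]
```

Emit:
move_arm(
  targets=[
    {"offset": [0, 0, 0.02], "angular": [0, 0, 0], "grip": -0.4},
    {"offset": [0, 0, 0.04], "angular": [0, 0, 0], "grip": -0.4},
    {"offset": [0, 0, 0.063], "angular": [0, 0, 0], "grip": -0.4},
    {"offset": [0, 0, 0.063], "angular": [0, 0, 0], "grip": 0.2},
    {"offset": [0, 0, 0.063], "angular": [0, 0, 0], "grip": 1},
    {"offset": [0, 0, 0.063], "angular": [0, 0, 0], "grip": 1},
    {"offset": [0, 0, 0.063], "angular": [0, 0, 0], "grip": 1},
    {"offset": [0, 0, 0.063], "angular": [0, 0, 0], "grip": 1},
  ],
  force=20,
)

```text
clock: 3.6
ee_pos: [548.9, 53.6, 221.2]
eef_rot: [3.141, 0.004, 2.806]
contact_force: [-2.2, -2.4, 6.4]
opening: 0.172
```

```bash
python3 -c "
from fit import *
h=here(); print(h)
c=robot.read_camera('wrist');cv2.imwrite('pics/w2.png',c['color'])
f0=foot(.4,0)
cmd([h+foot(.4,k)-f0 for k in (.1,.2,.3,.4,.5,.6,.7,.8)])"
```

```text
[-28.95381292  11.46817384 239.86236217]
t 3.6 ee [548.8  53.6 221.1] rot [3.14  0.004 2.806] F [-2.6 -1.3  6.4] open 0.173
turn [0.001 0.004 0.002]
[-29.  21. 243.] -> [-0.0001  0.0092 -0.0034]
[-29.  30. 246.] -> [-0.0001  0.0187 -0.0058]
[-29.  40. 247.] -> [-0.0001  0.0284 -0.0073]
[-29.  50. 248.] -> [-0.0001  0.0382 -0.0078]
[-29.  59. 247.] -> [-0.0001  0.048  -0.0073]
[-29.  69. 246.] -> [-0.0001  0.0576 -0.0058]
[-29.  79. 243.] -> [-0.0002  0.0671 -0.0033]
[-29.  88. 240.] -> [-0.0002  0.0763  0.    ]
```

Emit:
move_arm(
  targets=[
    {"offset": [0, 0.009, -0.003], "angular": [0, 0, 0], "grip": 1},
    {"offset": [0, 0.0187, -0.0058], "angular": [0, 0, 0], "grip": 1},
    {"offset": [0, 0.0284, -0.0073], "angular": [0, 0, 0], "grip": 1},
    {"offset": [0, 0.0382, -0.0078], "angular": [0, 0, 0], "grip": 1},
    {"offset": [0, 0.0382, -0.0078], "angular": [0, 0, 0], "grip": 1},
  ],
)

```text
clock: 4.15
ee_pos: [562.1, 91.0, 229.1]
eef_rot: [3.14, 0.005, 2.808]
contact_force: [0.9, -2.2, 2.0]
opening: 0.176
```

```bash
python3 -c "
from fit import *
h=here(); print(h)
c,o=find('top',['kick_foot','handle']);print(o);d,o=find('side',['kick_foot','handle']);print(o)
cv2.imwrite('pics/s2.png',cv2.resize(d['color'][130:350,250:500],None,fx=2.5,fy=2.5))
f0=foot(.4,0);h=np.array([-29,11.5,239.9])
cmd([h+foot(.4,k)-f0 for k in (.5,.6,.7,.8,.9,1,1.1,1.2,1.4,1.6,1.8,2)])"
```

```text
[-28.87810374  51.14397716 247.76691579]
{'kick_foot': [], 'handle': [(0.75, array([548., -42., 229.]))]}
{'kick_foot': [(0.67, array([592.,  83., 219.])), (0.42, array([558.,  53.,  16.]))], 'handle': [(0.58, array([514., -21., 229.]))]}
t 4.5 ee [561.5  89.4 229.1] rot [3.14  0.004 2.806] F [ 1.  -1.3  1.3] open 0.175
turn [0.001 0.004 0.001]
[-29.  59. 247.] -> [0.0001 0.01   0.0007]
[-29.  69. 246.] -> [0.0001 0.0197 0.0022]
[-29.  79. 243.] -> [0.0001 0.0292 0.0046]
[-29.  88. 240.] -> [0.0001 0.0384 0.008 ]
[-29.  97. 236.] -> [0.0001 0.0472 0.0122]
[-29. 105. 231.] -> [0.0001 0.0556 0.0174]
[-29. 113. 225.] -> [0.0001 0.0634 0.0233]
[-29. 120. 218.] -> [0.0001 0.0705 0.03  ]
[-29. 132. 203.] -> [0.0002 0.0827 0.0453]
[-29. 141. 185.] -> [0.0003 0.0915 0.0628]
[-29. 146. 166.] -> [0.0003 0.0967 0.0816]
[-29. 148. 147.] -> [0.0004 0.0981 0.1012]
```

View pics/s2.png

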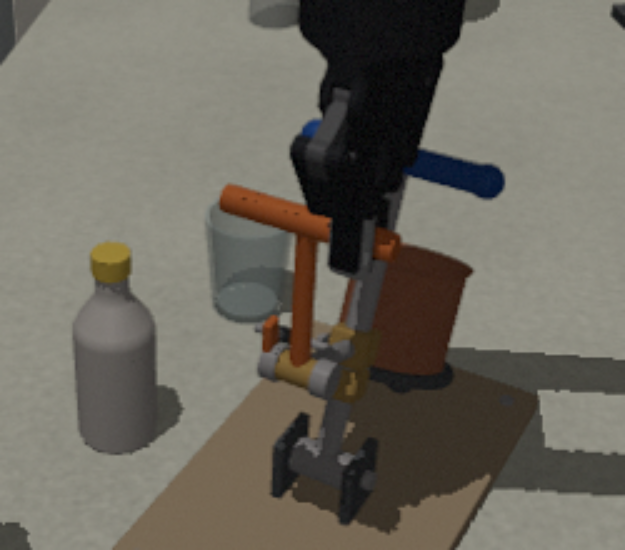

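The kickstand is swinging (leg now vertical) and the mast and handle haven't moved. I continue along the arc.

Emit:
move_arm(
  targets=[
    {"offset": [0, 0.01, 0.0007], "angular": [0, 0, 0], "grip": 1},
    {"offset": [0, 0.0197, 0.0022], "angular": [0, 0, 0], "grip": 1},
    {"offset": [0, 0.0292, 0.0046], "angular": [0, 0, 0], "grip": 1},
    {"offset": [0, 0.0384, 0.008], "angular": [0, 0, 0], "grip": 1},
    {"offset": [0, 0.0472, 0.0122], "angular": [0, 0, 0], "grip": 1},
    {"offset": [0, 0.0556, 0.0174], "angular": [0, 0, 0], "grip": 1},
    {"offset": [0, 0.0634, 0.0233], "angular": [0, 0, 0], "grip": 1},
    {"offset": [0, 0.0634, 0.0233], "angular": [0, 0, 0], "grip": 1},
  ],
)

```text
clock: 5.25
ee_pos: [583.0, 150.5, 204.8]
eef_rot: [3.14, 0.004, 2.807]
contact_force: [5.8, -3.1, 0.6]
opening: 0.178
```

```bash
python3 -c "
from fit import *
h=here(); print(h)
f0=foot(.4,0);h=np.array([-29,11.5,239.9])
cmd([h+foot(.4,k)-f0 for k in (1.2,1.3,1.4,1.5,1.6,1.7,1.8,1.9,2)])"
```

```text
[-28.81086859 114.16639973 223.49604388]
t 5.2 ee [583.  150.5 204.8] rot [3.14  0.004 2.807] F [ 5.8 -3.1  0.6] open 0.178
turn [0.002 0.004 0.002]
[-29. 120. 218.] -> [0.0002 0.0058 0.0056]
[-29. 126. 211.] -> [0.0002 0.0122 0.013 ]
[-29. 132. 203.] -> [0.0002 0.0179 0.0209]
[-29. 137. 194.] -> [0.0003 0.0228 0.0294]
[-29. 141. 185.] -> [0.0003 0.0268 0.0384]
[-29. 144. 176.] -> [0.0003 0.0298 0.0477]
[-29. 146. 166.] -> [0.0004 0.032  0.0573]
[-29. 147. 157.] -> [0.0004 0.0331 0.067 ]
[-29. 148. 147.] -> [0.0005 0.0333 0.0768]
```

Emit:
move_arm(
  targets=[
    {"offset": [-0.0005, 0.0055, 0.0056], "angular": [0, 0, 0], "grip": 1},
    {"offset": [-0.001, 0.012, 0.013], "angular": [0, 0, 0], "grip": 1},
    {"offset": [-0.001, 0.0175, 0.021], "angular": [0, 0, 0], "grip": 1},
    {"offset": [-0.001, 0.022, 0.0295], "angular": [0, 0, 0], "grip": 1},
    {"offset": [-0.001, 0.026, 0.0385], "angular": [0, 0, 0], "grip": 1},
    {"offset": [-0.001, 0.029, 0.0478], "angular": [0, 0, 0], "grip": 1},
    {"offset": [-0.001, 0.031, 0.0574], "angular": [0, 0, 0], "grip": 1},
    {"offset": [-0.001, 0.032, 0.067], "angular": [0, 0, 0], "grip": 1},
  ],
)

```text
clock: 6.05
ee_pos: [594.5, 181.3, 136.8]
eef_rot: [3.139, 0.004, 2.807]
contact_force: [0.7, 6.2, -0.4]
opening: 0.178
```

```bash
python3 -c "
from fit import *
print(here())
d,o=find('side',['kick_foot','handle']);print(o)
cv2.imwrite('pics/s3.png',cv2.resize(d['color'][130:350,250:500],None,fx=2.5,fy=2.5))
cmd([])"
```

```text
[-28.13469987 147.08341237 155.46518588]
{'kick_foot': [(0.6, array([639., 167., 152.]))], 'handle': [(0.93, array([519., -21., 229.]))]}
t 6.2 ee [594.4 181.2 136.2] rot [3.139e+00 3.000e-03 2.807e+00] F [ 0.3  7.1 -0.4] open 0.175
turn [0.002 0.003 0.003]
```

View pics/s3.png

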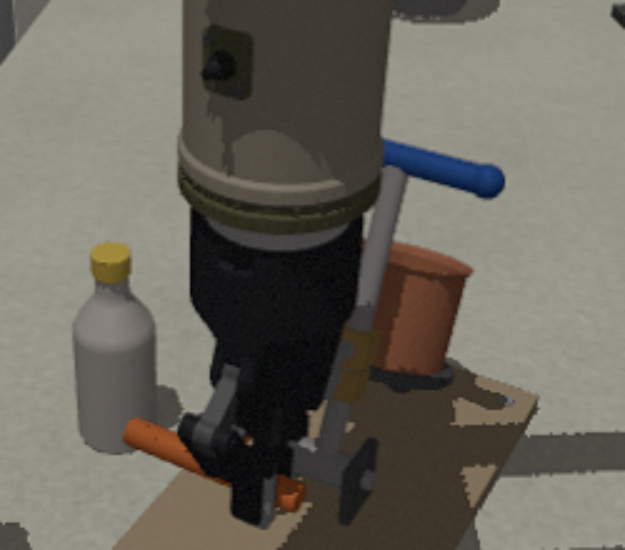

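The kickstand is past centre (about 1.9) and the mast is still on its rest (handle right end at the same pixel, (490,180) in the crop). I open the jaws so it can snap.

Emit:
move_arm(
  targets=[
    {"offset": [0, 0, 0], "angular": [0, 0, 0], "grip": -0.3},
    {"offset": [0, 0, 0], "angular": [0, 0, 0], "grip": -0.3},
    {"offset": [0, 0, 0], "angular": [0, 0, 0], "grip": -0.3},
    {"offset": [0, 0, 0], "angular": [0, 0, 0], "grip": -0.3},
    {"offset": [0, 0.005, -0.03], "angular": [0, 0, 0], "grip": -0.3},
    {"offset": [0, 0.01, -0.07], "angular": [0, 0, 0], "grip": -0.3},
    {"offset": [0, 0.01, -0.11], "angular": [0, 0, 0], "grip": -0.3},
    {"offset": [0, 0.01, -0.15], "angular": [0, 0, 0], "grip": -0.3},
  ],
)

```text
clock: 7.0
ee_pos: [596.9, 190.4, 287.8]
eef_rot: [3.14, 0.003, 2.807]
contact_force: [1.2, 1.0, -0.1]
opening: 0.646
```

```bash
python3 -c "
from fit import *
print(here())
d,o=find('side',['kick_foot','handle']);print(o)
print([S(p,foot(.4,3.26)).round()])
cv2.imwrite('pics/s4.png',cv2.resize(d['color'][130:410,250:500],None,fx=2,fy=2))
cmd([(-30,-78,310)])"
```

```text
[-28.85884173 156.41449333 306.5078154 ]
{'kick_foot': [(0.89, array([594.,  96.,  67.]))], 'handle': [(0.91, array([536., -30., 229.]))]}
[array([597., 103.,  53.])]
t 7.2 ee [599.  190.8 291.1] rot [3.135 0.01  2.807] F [ 0.5  0.2 -0.4] open 0.65
turn [0.006 0.01  0.003]
[-30 -78 310] -> [ 0.0036 -0.2355 -0.0018]
```

View pics/s4.png

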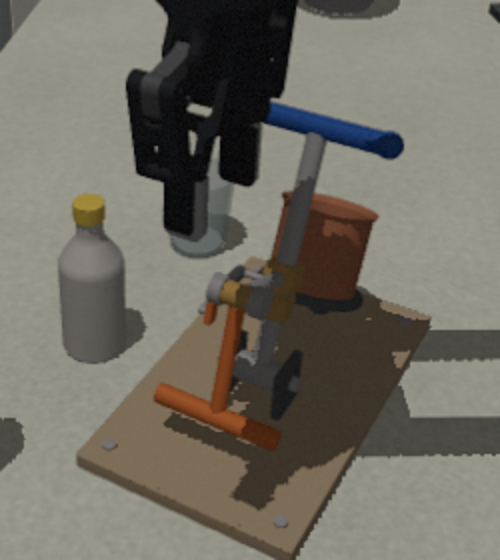

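The kickstand has snapped down: foot bar at crop (217,412), and the network puts it at [594,96,67] against a prediction of [597,103,53]. Now I go above the handle.

Emit:
move_arm(
  targets=[
    {"offset": [0, -0.03, -0.005], "angular": [0, 0, 0], "grip": -0.4},
    {"offset": [0, -0.07, -0.01], "angular": [0, 0, 0], "grip": -0.4},
    {"offset": [0, -0.11, -0.01], "angular": [0, 0, 0], "grip": -0.4},
    {"offset": [0.002, -0.15, -0.01], "angular": [0, 0, 0], "grip": -0.4},
    {"offset": [0.003, -0.19, -0.01], "angular": [0, 0, 0], "grip": -0.4},
    {"offset": [0.003, -0.22, -0.005], "angular": [0, 0, 0], "grip": -0.4},
    {"offset": [0.003, -0.235, 0], "angular": [0, 0, 0], "grip": -0.4},
    {"offset": [0.003, -0.235, 0], "angular": [0, 0, 0], "grip": -0.4},
  ],
)

```text
clock: 7.95
ee_pos: [517.9, -31.7, 287.6]
eef_rot: [3.136, 0.007, 2.804]
contact_force: [-0.3, -0.2, 0.3]
opening: 0.7
```

```bash
python3 -c "
from fit import *
print(here())
c,o=find('wrist',['handle']);print(o)
for x in (-50,0,50): print(proj(c,S(p,handle(.4,x))))
cv2.imwrite('pics/w5.png',c['color'])
cmd([(-30,-78,224)])"
```

```text
[-29.95665455 -79.25560551 306.31828338]
{'handle': [(0.93, array([541., -38., 235.])), (0.68, array([761., 141.,  24.]))]}
[320.72728919 222.27056477]
[320.52196492 309.36475744]
[320.33763922 386.24942204]
t 8.1 ee [518.9 -29.8 288.7] rot [3.135 0.009 2.806] F [ 0.9 -0.3  1.1] open 0.7
turn [0.007 0.009 0.002]
[-30 -78 224] -> [ 0.0011 -0.0014  0.0834]
```

View pics/w5.png

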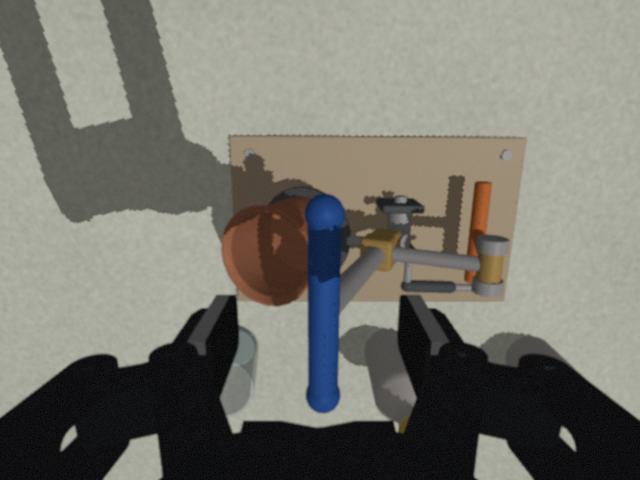

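The handle is centred between the jaws (column about 324, bar rows 215-395). I lower and grip it.

Emit:
move_arm(
  targets=[
    {"offset": [0.001, 0.001, 0.03], "angular": [0.006, 0.008, 0], "grip": -0.4},
    {"offset": [0.001, 0.001, 0.06], "angular": [0.006, 0.008, 0], "grip": -0.4},
    {"offset": [0.001, 0.001, 0.083], "angular": [0.006, 0.008, 0], "grip": -0.4},
    {"offset": [0.001, 0.001, 0.083], "angular": [0.006, 0.008, 0], "grip": 0.2},
    {"offset": [0.001, 0.001, 0.083], "angular": [0.006, 0.008, 0], "grip": 1},
    {"offset": [0.001, 0.001, 0.083], "angular": [0.006, 0.008, 0], "grip": 1},
    {"offset": [0.001, 0.001, 0.083], "angular": [0.006, 0.008, 0], "grip": 1},
    {"offset": [0.001, 0.001, 0.083], "angular": [0.006, 0.008, 0], "grip": 1},
  ],
  force=50,
)

```text
clock: 8.85
ee_pos: [520.0, -28.5, 207.5]
eef_rot: [3.141, 0.003, 2.806]
contact_force: [-2.5, -1.7, 5.1]
opening: 0.191
```

```bash
python3 -c "
from fit import *
h=here(); print(h)
f0=handle(.4)
cmd([h+handle(k)-f0 for k in (.35,.3,.25,.2,.15,.1,.05,0,-.02)])"
```

```text
[-29.05986936 -75.57486895 226.20176204]
t 8.8 ee [520.  -28.5 207.5] rot [3.141e+00 3.000e-03 2.806e+00] F [-2.5 -1.7  5.1] open 0.191
turn [0.001 0.003 0.002]
[-29. -66. 230.] -> [-0.      0.0093 -0.0037]
[-29. -57. 233.] -> [-0.0001  0.0188 -0.0068]
[-29. -47. 236.] -> [-0.0001  0.0284 -0.0095]
[-29. -37. 238.] -> [-0.0001  0.0382 -0.0118]
[-29. -28. 240.] -> [-0.0001  0.048  -0.0135]
[-29. -18. 241.] -> [-0.0002  0.0579 -0.0147]
[-29.  -8. 242.] -> [-0.0002  0.0679 -0.0155]
[-29.   2. 242.] -> [-0.0002  0.0779 -0.0157]
[-29.   6. 242.] -> [-0.0002  0.0819 -0.0157]
```

Emit:
move_arm(
  targets=[
    {"offset": [0, 0.0093, -0.0037], "angular": [0, 0, 0], "grip": 1},
    {"offset": [0, 0.0188, -0.0068], "angular": [0, 0, 0], "grip": 1},
    {"offset": [0, 0.0284, -0.0095], "angular": [0, 0, 0], "grip": 1},
    {"offset": [0, 0.0382, -0.0118], "angular": [0, 0, 0], "grip": 1},
    {"offset": [0, 0.048, -0.0135], "angular": [0, 0, 0], "grip": 1},
    {"offset": [0, 0.0579, -0.0147], "angular": [0, 0, 0], "grip": 1},
    {"offset": [0, 0.064, -0.0152], "angular": [0, 0, 0], "grip": 1},
    {"offset": [0, 0.064, -0.0152], "angular": [0, 0, 0], "grip": 1},
  ],
)

```text
clock: 9.65
ee_pos: [541.7, 32.8, 223.1]
eef_rot: [3.14, 0.004, 2.807]
contact_force: [2.2, -5.8, -0.5]
opening: 0.19
```

```bash
python3 -c "
from fit import *
print(here())
for n in ('side','top'): print(find(n,['handle','kick_foot'])[1])
print(S(p,handle(.07)),S(p,foot(.07,3.26)))
cmd([])"
```

```text
[-28.82805987 -10.4815296  241.8155407 ]
{'handle': [(0.56, array([580.,  22., 242.]))], 'kick_foot': [(0.66, array([596., 112.,  35.]))]}
{'handle': [(0.55, array([514.,  38., 241.]))], 'kick_foot': [(0.43, array([521., -20.,  13.]))]}
[567.77457695  19.99827521 239.51020005] [597.01887333 103.46634891  27.86401991]
t 9.9 ee [541.4  31.9 223.1] rot [3.141 0.004 2.807] F [ 2.3 -5.2 -1.2] open 0.193
turn [0.001 0.004 0.002]
```

Emit:
move_arm(
  targets=[
    {"offset": [0, 0.004, -0.0003], "angular": [0, 0, 0], "grip": 1},
    {"offset": [0, 0.008, -0.0005], "angular": [0, 0, 0], "grip": 1},
    {"offset": [0, 0.01, -0.0005], "angular": [0, 0, 0], "grip": 1},
    {"offset": [0, 0.01, -0.0005], "angular": [0, 0, 0], "grip": 1},
  ],
)

```text
clock: 10.35
ee_pos: [544.9, 41.5, 223.6]
eef_rot: [3.141, 0.004, 2.807]
contact_force: [0.5, -5.2, -1.2]
opening: 0.188
```

Emit:
move_arm(
  targets=[
    {"offset": [0, 0.002, 0], "angular": [0, 0, 0], "grip": 1},
    {"offset": [0, 0.002, 0], "angular": [0, 0, 0], "grip": 1},
  ],
)

```text
clock: 10.55
ee_pos: [545.6, 43.5, 223.6]
eef_rot: [3.141, 0.005, 2.807]
contact_force: [1.3, -4.9, -1.7]
opening: 0.193
```

Emit:
move_arm(
  targets=[
    {"offset": [0, 0.002, 0], "angular": [0, 0, 0], "grip": 1},
    {"offset": [0, 0.002, 0], "angular": [0, 0, 0], "grip": 1},
  ],
)

```text
clock: 10.75
ee_pos: [546.0, 44.9, 223.6]
eef_rot: [-3.141, 0.004, 2.807]
contact_force: [0.5, -6.5, -1.6]
opening: 0.19
```

Emit:
move_arm(
  targets=[
    {"offset": [0, 0.002, 0], "angular": [0, 0, 0], "grip": 1},
    {"offset": [0, 0.002, 0], "angular": [0, 0, 0], "grip": 1},
  ],
)

```text
clock: 10.95
ee_pos: [546.3, 45.3, 223.6]
eef_rot: [-3.138, 0.004, 2.806]
contact_force: [-3.2, -11.0, -0.4]
opening: 0.187
```

```bash
python3 -c "
from fit import *
print(here())
d,o=find('side',['handle','kick_foot']);print(o)
print(S(p,handle(0)),S(p,foot(0,3.26)))
cv2.imwrite('pics/s6.png',cv2.resize(d['color'][130:410,250:500],None,fx=2,fy=2))
cmd([])"
```

```text
[-28.68569718   2.7918095  242.31522824]
{'handle': [(0.63, array([583.,  37., 242.]))], 'kick_foot': [(0.71, array([596., 111.,  28.]))]}
[572.4  33.2 240. ] [596.6779115  102.49318729  22.6861924 ]
t 11.1 ee [546.2  45.3 223.6] rot [-3.139  0.004  2.806] F [ -2.1 -10.   -0.2] open 0.193
turn [-0.003  0.004  0.001]
```

View pics/s6.png

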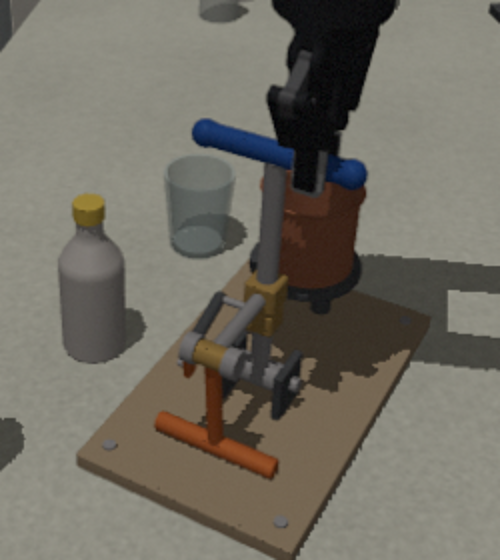

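The foot is on the plate: the tool stopped and the force went from about 5 to 10 N. The mast is upright. I check the bystanders and the hold once more, then hand in.

```bash
python3 -c "
from fit import *
print(find('top',['bottle_red','bottle_yellow','beaker'])[1]); print(find('side',['bottle_red','bottle_yellow','beaker'])[1])
cmd([]); print(robot.close_job())"
```

```text
{'bottle_red': [(0.91, array([778., 134.,  99.])), (0.54, array([526., -62.,  15.]))], 'bottle_yellow': [(0.79, array([725., -15., 151.]))], 'beaker': [(0.91, array([ 667., -189.,   39.])), (0.74, array([727., -15., 151.]))]}
{'bottle_red': [(0.67, array([778., 161.,  79.]))], 'bottle_yellow': [(0.96, array([716.,   2.,  76.]))], 'beaker': [(0.96, array([ 656., -166.,   62.]))]}
t 11.5 ee [546.2  45.3 223.6] rot [-3.139  0.004  2.806] F [ -2.  -12.2  -0.3] open 0.186
turn [-0.003  0.004  0.001]
the job is handed in; nothing more can be done
None
```

The job is done and handed in at about 11.5 s. The kickstand is down, and the gripper is still holding the mast upright by the handle.

- **Kickstand:** I gripped the orange foot bar and led it over centre to about 1.9 rad. When I let go, it snapped down. The mast stayed on its rest throughout, as the side pictures show.
- **Mast:** I gripped the blue handle with 50 N and swung the mast up until the kickstand's foot met the base plate. The tool stopped there, and the force on it rose from about 5 N to 10–12 N. I kept that light push at hand-in.
- **Last checks:** The final side picture shows the mast upright and the foot bar on the plate. The detected handle and foot positions are 8–12 mm from where I calculated they should be. The gripper covers part of the handle, and the foot reading was off by a similar amount earlier.
- **Bystanders:** The side camera found both bottles and the beaker within about 3 mm of their starting positions. The top camera agreed for the red bottle and the beaker. For the yellow bottle it read 10 mm off in x and 50 mm higher. I put that down to detection error, because the side camera disagrees and the gripper never went near the bottle.

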